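# Hook the sliding guard of a can stand onto its anchor pin

### The job

Close the guard on the can stand: press its sprung black knob down so that the hook below reaches out under the anchor pin, slide the guard along the rail until the pin is inside the hook, then ease the knob up so that the spring pulls the hook snugly onto the pin, and let go. Feel for the pin and be gentle: do not ram the hook into it or let the knob spring up on its own. Leave the other goods standing where they are.

Things in the scene. Friction and masses are not known exactly. Their poses are not given: they have to be found in the camera images.
- stand: Fixed plywood tray 210 x 460 x 12 mm with four 127 mm high yellow cans along its robot side and an aluminium rail (its middle 122 mm up) along the tray's y axis. Origin on the table below the rail. +y is the way the guard slides to close, towards the bracket; +x points away from the cans; z up. It stands at some yaw.
- guard (a joint): Slide of the guard (black carriage 66 x 46 x 34 mm on the rail, top 139 mm up, a wire frame trailing behind it) along the stand's +y, in m, 0 to 0.25; 0 is fully open, with the knob at y = -0.130 in the stand's frame. Rubs with about 1.5 N.
- plunger (a joint): Travel of the sprung plunger in the carriage, in m: 0 is up, 0.022 is fully down against a hard stop. The spring pushes up with about 4 N at 0, growing to about 12 N when fully down. Let go while far down, it flies up.
- knob (a point): Centre of the plunger's black knob, an upright cylinder 28 mm across and 22 mm tall, 196 mm above the table when up; a 10 mm rod, 46 mm long when up, joins it to the carriage. Knob, rod and hook are one piece and go down and sideways together, in the vertical plane x = 0.030 of the stand's frame.
- hook (a point): Steel J hook at the plunger's foot, under the carriage. The point is the middle of its floor (upper side), between shank and lip, 9.5 mm in the stand's +y from the knob's axis, 76 mm above the table with the knob up. The throat between shank and lip is 12 mm wide; the shank's face is 3.5 mm in +y from the knob's axis.
- bracket: Fixed dark steel bracket, 120 mm long in y, 87 mm tall, on the tray under the rail, axes as the stand's, origin under its centre (12 mm above the table). A slot in it, 60 mm of travel along y, holds the anchor pin. Caught, with the hook's floor drawn up against the pin, the plunger stands at about 6 mm.
- beer_mid (a point): Centre of a brown bottle, 62 mm across, 210 mm tall, standing loose on the table; leave it alone.
- spare_can_mid (a point): Centre of a loose can, 66 mm across, 115 mm tall; leave it alone.
- pack_mid (a point): Centre of a loose cardboard pack 60 x 100 x 60 mm; leave it alone.
- hook_lip (a point): Top of the hook's lip, on the hook's +y side (leading when the guard closes), 84 mm above the table with the knob up; the lip is 15.5 to 21.5 mm in +y from the knob's axis. It passes under the pin only while the plunger is pressed more than 14 mm (16 to 20 mm is comfortable).
- slot_mid (a point): Middle of the anchor pin's slot range, in the hook's path. The pin: steel, 8 mm thick, level, along the stand's x, its axis 74 mm above the table, reaching 50 mm from the bracket towards +x. It is clamped up to 30 mm to either side of this point in y; where is not measured: find it by feel or sight.

How it is judged:
On the way:
1. the knob is pressed down so far that the hook clears the pin (more than 13 mm) (value of joint plunger above 0.013 m), for 0.1 s.
At the end, for the whole second after the job is handed in: The hook's floor is drawn up against the pin by the spring (hook presses on the pin with more than 2 N, plunger between 3 and 8.5 mm), at rest and let go (contact force between plunger and bracket above 2 N and value of joint plunger between 0.003 and 0.0085 m and velocity of joint plunger between -0.005 and 0.005 m/s and velocity of joint guard between -0.005 and 0.005 m/s); the robot touches nothing.
It fails at once if the hook bears on the pin or bracket with more than 20 N (contact force between plunger and bracket above 20 N).
It fails at once if the plunger is let spring up on its own (faster than 0.2 m/s while still more than 9 mm down) (velocity of joint plunger below -0.2 m/s and value of joint plunger above 0.009 m).
It fails at once if the robot pushes the bracket or pin with more than 5 N (contact force between any of the fingers, the arm and bracket above 5 N).
It fails at once if the loose bottle, can or pack is moved more than 20 mm (distance of any of beer_mid, spare_can_mid, pack_mid from where it was at the start of the episode above 0.02 m).
It also fails if it takes over 51 s, if anything falls off the work surface, if the arm or the gripper's body presses on something with over 40 N, if the wrist force passes 120 N, or if a joint passes its speed limit or range.

### The arm

A 6-joint arm with a two-finger parallel gripper is mounted at the origin on the work surface. World frame = base frame: x ahead of the robot, y to its left, z up, the work surface at z = 0. Lengths are in m, angles in rad, forces in N, time in s.
With the tool pointing down it reaches from about 0.35 to 0.875 m from the base axis. Payload 15.5 kg.
Tool frame: the origin (TCP) lies midway between the tips of the shut fingers; the grasp point (between the pads) lies 19 mm behind it (ctrl.grasp_offset is the distance from the TCP to the grasp point, in m); z points along the fingers, y is the line along which they close (so a half turn about z gives the same grasp; the last joint's range is limited). The gripper opens to 85 mm and grips with 20 to 120 N. Pads are 22 mm wide; open, the fingers measure 114 mm over their backs; the gripper's body (76 mm by 85 mm) begins 54 mm behind the grasp point. The pads swing forward as they close: fully open they stand 13 mm farther back than shut.
Start: joints at [1.242, 0.494, 1.345, -0, 1.302, -0.096], TCP at [0.145, 0.608, 0.231] pointing down, gripper open.
Joint ranges: [-2.91, 2.91], [-0.82, 2.16], [0.22, 2.67], [-1.22, 4.37], [0.12, 2.79], [-3.08, 3.08]. Speed limits (rad/s): [1.89, 1.89, 2.57, 3.01, 3.01, 3.01].

### API

Orientations are given as a unit quaternion [w, x, y, z].
In Python, from rig import ctrl, get_state, cams, workorder gives the robot as it stands. The module is installed in compiled form; this text tells all that it offers. Calls block until the motion is done:
- ctrl.move_pose(position, orientation): joint-space move of the TCP to a pose.
- ctrl.movel(position, frame=None, vel=0.15, threshold=None): straight line of the TCP; frame=None keeps the orientation; vel is the mean speed in m/s. With threshold (N) it stops when the force on the tool has changed by that much, and returns True; else False.
- ctrl.movej(angles): joint-space move.
- ctrl.grip(opening, newtons=None): opening from 0.0 (shut) to 1.0 (fully open); newtons is the grip in N (None keeps the last); returns when the fingers have stopped.
- ctrl.hold(seconds).
- ctrl.ik(position, orientation): joint angles nearest the present ones, or None.
- get_state(): the state.
- cams.get_image(name): name is "scene" or "top"; returns a dict with "color" (384x512x3 uint8, blue, green, red), "z_map" (384x512 float32, m along the optical axis (not along the pixel's ray), 0 where there is no reading), "mtx" (3x3 intrinsics, pixels), "R" (3x3) and "t" (3): a world point X has camera coordinates R X + t. Camera axes: x right, y down, z forward; pixel columns grow to the right and rows downward; lengths in m; the calibration is good to about 2 mm. A picture is of the moment at which its call begins.
A pose or a line that the arm cannot do raises ctrl.Unreachable and nothing moves.
- workorder.hand_in(): hands the job in; it is judged then, once.
The state is a dict: "clock": time; "q": joint angles; "qd": joint speeds; "joint_efforts": joint torques, N m; "tool_pos": TCP position; "orientation": TCP orientation; "force": force on the tool from outside, world axes, zero at the start; "moment": the same for the moment, N m; "finger_gap": opening from 0.0 (shut) to 1.0 (fully open); "grip_force": force on a finger pad.
Only numpy, scipy, OpenCV 4.12 (cv2) and the standard library are available. Lean on these libraries where they do the work, as an engineer would, in place of code of your own. Each camera call takes 0.05 s, during which the arm holds its last target. There are 200 camera calls.

## Working session

There is one attempt and no reset: what is moved stays moved. The work goes in short steps, each a Python script; the robot and the scene stay as the last script left them, time stands still between calls to the robot, and variables do not carry over. Pictures are saved under pics/ and viewed, at most 10 in all, crops included, and the job is handed in when it is done.

```bash
mkdir -p pics; python3 - <<'E'
from rig import ctrl,get_state,cams
import cv2,numpy as np
s=get_state();print(s['clock'],s['orientation'],s['force'],ctrl.grasp_offset)
for n in("scene","top"):
    d=cams.get_image(n);np.savez(f'pics/{n}0.npz',**d);cv2.imwrite(f'pics/{n}0.png',d['color'])
    print(n,d['mtx'].tolist(),d['R'].tolist(),d['t'].tolist())
a=[cv2.imread(f'pics/{n}0.png') for n in("scene","top")]
cv2.imwrite('pics/both.png',cv2.resize(np.hstack(a),(1024,384))[:, :])
E
```

```text
0.0 [-1.38162740e-04  1.16661810e-01  9.93171519e-01 -5.80707205e-04] [-0.05056944  0.3840809  -0.29159567] 0.0187
scene [[452.39575355029456, 0.0, 256.6802376780088], [0.0, 452.39575355029456, 192.14645240406855], [0.0, 0.0, 1.0]] [[-0.04920288175936621, 0.998760796855771, 0.007479778780082475], [0.8486465837995928, 0.04575423313626192, -0.5269777281398076], [-0.5266669272242696, -0.01958113413818873, -0.8498461784076032]] [0.020272491434313266, -0.4651183622819082, 1.7258326956479881]
top [[384.10168685294155, 0.0, 251.0038739231916], [0.0, 384.10168685294155, 188.485660357735], [0.0, 0.0, 1.0]] [[-0.09430843676029937, -0.9955376458941575, -0.0032732802122064386], [-0.9740432792442585, 0.09295087475614265, -0.20639725056589145], [0.2057804872064407, -0.01627668546071008, -0.9784628049116088]] [0.05766056995934602, 0.6498064147540594, 1.1466832257108956]
```

View pics/scene0.png

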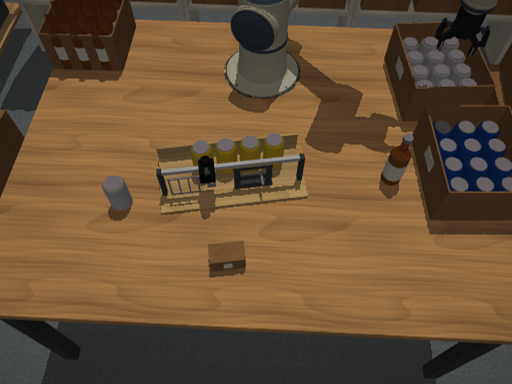

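View pics/top0.png

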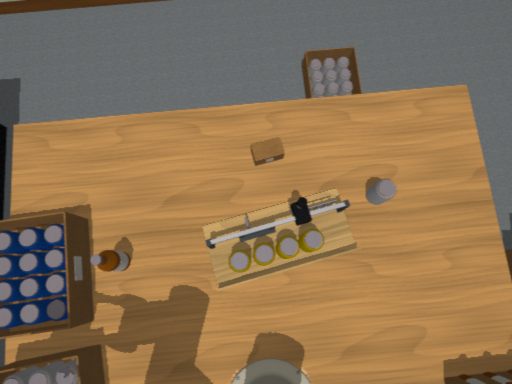

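The scene view shows the stand with the knob at about (206,163), bracket near (253,175), can at (118,193), pack at (227,256) and bottle at (396,165). In the top view the knob is near (299,207), with the rail from (210,243) to (347,205) and what may be the pin near (247,220). I'll enlarge both crops.

```bash
python3 - <<'E'
import cv2,numpy as np
a=cv2.imread('pics/scene0.png')[125:220,145:320];b=cv2.imread('pics/top0.png')[180:290,195:365]
a=cv2.resize(a,(700,380),interpolation=cv2.INTER_CUBIC)
b=cv2.resize(b,(680,440),interpolation=cv2.INTER_CUBIC)
cv2.imwrite('pics/ca.png',a);cv2.imwrite('pics/cb.png',b)
E
```

```text
(no output)
```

View pics/ca.png

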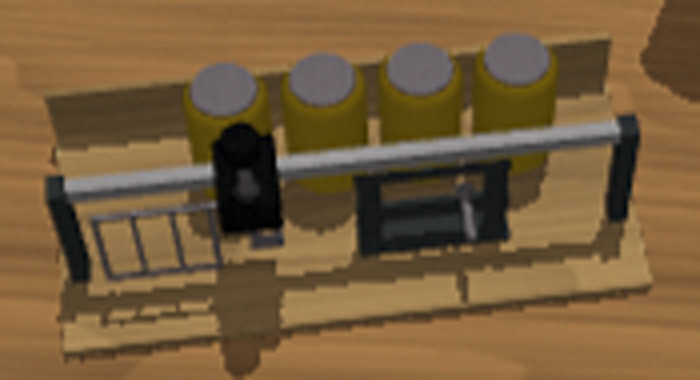

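View pics/cb.png

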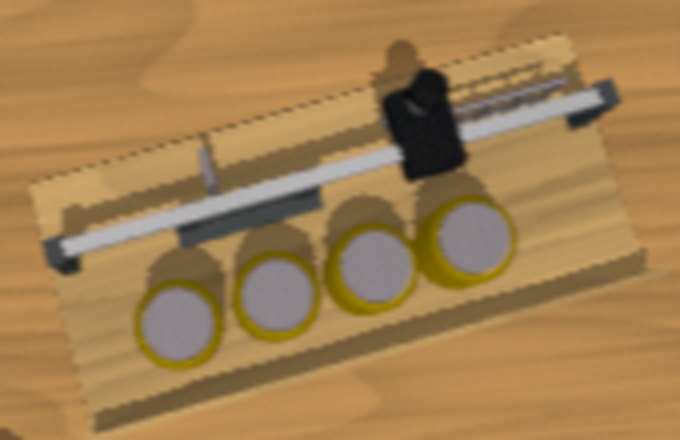

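The enlarged crops show the knob at crop (240,138), which is scene pixel (205,159.5), and at (428,88), which is top pixel (302,202). The pin is visible as a light bar: scene (260.5,171) to (263,184), top (246,216) to (248,228). Next I'll segment both and cast rays.

```bash
cat > h.py <<'E'
import numpy as np,cv2
def ray(d,uv,z):
    uv=np.atleast_2d(uv).astype(float)
    r=np.c_[uv,np.ones(len(uv))]@np.linalg.inv(d['mtx']).T@d['R']
    c=-d['R'].T@d['t']
    return c+r*((z-c[2])/r[:,2])[:,None]
def cloud(d):
    v,u=np.indices(d['z_map'].shape);zm=d['z_map'].astype(float)
    p=np.stack([u,v,np.ones_like(u)],-1)@np.linalg.inv(d['mtx']).T*zm[...,None]
    return (p-d['t'])@d['R']
def proj(d,X):
    p=(d['R']@np.asarray(X)+d['t']);p=d['mtx']@p;return p[:2]/p[2]
E
python3 - <<'E'
from h import *
roi={'scene':(150,125,315,220),'top':(200,185,360,285)}
for n in roi:
    d=dict(np.load(f'pics/{n}0.npz'));x0,y0,x1,y1=roi[n]
    P=cloud(d);im=d['color'];hsv=cv2.cvtColor(im,cv2.COLOR_BGR2HSV)
    M=np.zeros(im.shape[:2],bool);M[y0:y1,x0:x1]=1;M&=d['z_map']>0
    dark=(hsv[...,2]<45)&M
    k=dark&(P[...,2]>.19)
    v,u=np.nonzero(k);Q=P[k];top=Q[Q[:,2]>np.median(Q[:,2])]
    print(n,'knob px',len(u),u.mean(),v.mean(),u.min(),u.max(),v.min(),v.max(),'cloud',Q.mean(0).round(4),Q.min(0).round(3),Q.max(0).round(3))
    # rail: grey bright, z 0.11-0.14
    g=(hsv[...,1]<60)&(hsv[...,2]>90)&M&(P[...,2]>.112)&(P[...,2]<.142)
    num,lab,st,_=cv2.connectedComponentsWithStats(g.astype(np.uint8))
    order=1+np.argsort(-st[1:,4])
    for i in order[:7]:
        print(' comp',st[i].tolist(),P[lab==i].mean(0).round(3))
    # pin: grey z .06-.09
    g=(hsv[...,1]<70)&(hsv[...,2]>60)&M&(P[...,2]>.06)&(P[...,2]<.09)
    num,lab,st,_=cv2.connectedComponentsWithStats(g.astype(np.uint8),connectivity=8)
    for i in 1+np.argsort(-st[1:,4])[:5]:
        Q=P[lab==i];print(' pin?',st[i].tolist(),Q.mean(0).round(4),Q.min(0).round(3),Q.max(0).round(3))
E
```

```text
scene knob px 94 204.40425531914894 161.0 200 209 156 166 cloud [ 0.5808 -0.1377  0.204 ] [ 0.564 -0.151  0.191] [ 0.592 -0.125  0.214]
 comp [214, 155, 86, 13, 295] [0.52  0.002 0.129]
 comp [193, 141, 16, 13, 161] [ 0.475 -0.169  0.128]
 comp [242, 136, 16, 13, 159] [ 0.448 -0.021  0.128]
 comp [266, 133, 16, 13, 157] [0.434 0.052 0.128]
 comp [217, 139, 17, 12, 155] [ 0.461 -0.095  0.128]
 comp [161, 166, 37, 8, 129] [ 0.562 -0.221  0.129]
 comp [173, 178, 9, 2, 9] [ 0.584 -0.226  0.115]
 pin? [261, 174, 3, 11, 22] [0.5511 0.0217 0.0786] [0.534 0.019 0.07 ] [0.567 0.026 0.083]
 pin? [227, 162, 6, 1, 6] [ 0.4905 -0.0811  0.0777] [ 0.486 -0.088  0.072] [ 0.496 -0.074  0.084]
 pin? [245, 160, 6, 1, 6] [ 0.4801 -0.0258  0.0781] [ 0.478 -0.034  0.075] [ 0.483 -0.018  0.083]
 pin? [274, 157, 5, 1, 5] [0.4648 0.0624 0.0795] [0.459 0.056 0.072] [0.468 0.069 0.084]
 pin? [218, 163, 5, 1, 5] [ 0.49   -0.1112  0.0693] [ 0.486 -0.118  0.063] [ 0.494 -0.104  0.075]
top knob px 68 301.8529411764706 202.38235294117646 298 306 198 207 cloud [ 0.5707 -0.1384  0.206 ] [ 0.56 -0.15  0.19] [ 0.583 -0.128  0.211]
 comp [210, 217, 86, 27, 388] [0.515 0.005 0.128]
 comp [231, 252, 17, 18, 230] [0.431 0.051 0.128]
 comp [256, 245, 17, 17, 227] [ 0.445 -0.023  0.128]
 comp [281, 238, 16, 17, 218] [ 0.459 -0.096  0.128]
 comp [306, 231, 16, 17, 217] [ 0.472 -0.17   0.128]
 comp [309, 202, 37, 14, 156] [ 0.558 -0.222  0.129]
 comp [321, 201, 11, 4, 15] [ 0.579 -0.224  0.114]
 pin? [245, 217, 5, 12, 27] [0.5457 0.0192 0.077 ] [0.527 0.014 0.073] [0.562 0.024 0.082]
 pin? [246, 234, 4, 2, 4] [0.5103 0.0203 0.0619] [0.508 0.016 0.061] [0.511 0.025 0.064]
 pin? [315, 207, 2, 1, 2] [ 0.5738 -0.1989  0.0707] [ 0.573 -0.199  0.064] [ 0.575 -0.199  0.078]
 pin? [332, 202, 2, 1, 2] [ 0.5846 -0.254   0.0698] [ 0.583 -0.254  0.062] [ 0.586 -0.254  0.078]
 pin? [341, 207, 2, 1, 2] [ 0.5648 -0.2772  0.0805] [ 0.564 -0.277  0.075] [ 0.566 -0.277  0.086]
```

```bash
cat >> h.py <<'E'
yaw=0.186;yh=np.array([-np.sin(yaw),np.cos(yaw),0]);xh=np.array([np.cos(yaw),np.sin(yaw),0])
a=(yaw+np.pi)/2;Q=[0,np.cos(a),np.sin(a),0]   # tool down, y along stand y
def W(r,s,z): return r*xh+s*yh+np.array([0,0,z])
def loc(p): p=np.asarray(p);return np.array([p@xh,p@yh,p[2]]).round(4)
E
python3 - <<'E'
from h import *
from rig import ctrl,get_state
K=W(.539,-.242,.199)
for n in('scene','top'):
    d=dict(np.load(f'pics/{n}0.npz'));print(n,proj(d,K))
d=dict(np.load('pics/scene0.npz'));print('bottle',ray(d,[408,139],.21))
p=get_state()['tool_pos'];print(p,K)
ctrl.movel([p[0],p[1],.34],vel=.15)
ctrl.move_pose(W(.539,-.242,.30),Q)
s=get_state();print(s['clock'],loc(s['tool_pos']),s['orientation'],s['force'])
from rig import cams
for n in('scene','top'):
    d=cams.get_image(n);x,y=(int(v) for v in proj(d,K));c=d['color'][max(0,y-60):y+60,x-75:x+75]
    cv2.imwrite(f'pics/{n}1.png',cv2.resize(c,None,fx=3,fy=3))
cv2.imwrite('pics/j1.png',np.vstack([cv2.resize(cv2.imread(f'pics/{n}1.png'),(375,300)) for n in('scene','top')]))
E
```

```text
scene [204.67577102 160.18482495]
top [301.27727867 201.50376662]
bottle [[0.47687351 0.4328853  0.21      ]]
[0.14468584 0.60769163 0.23076589] [ 0.57445614 -0.138149    0.199     ]
4.0 [ 0.5393 -0.2415  0.3   ] [ 5.02917445e-05 -9.32058496e-02  9.95646858e-01  3.21035239e-05] [-0.07716401  0.7023876   0.2125812 ]
```

View pics/j1.png

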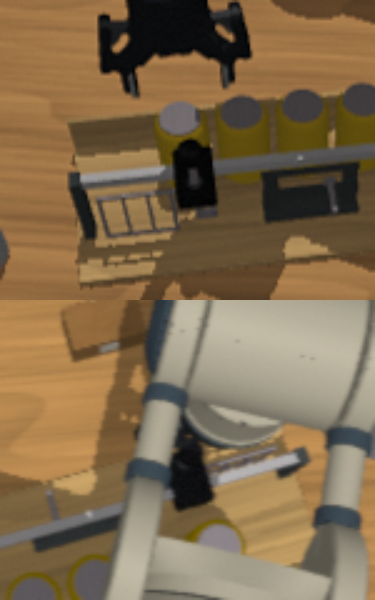

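The open fingers straddle the knob's column along the rail, with the knob at crop (192,165) in the upper picture. I'll descend and grip the knob.

```bash
python3 - <<'E'
from h import *
from rig import ctrl,get_state,cams
print(ctrl.movel(W(.539,-.242,.174),vel=.1,threshold=6))
s=get_state();print(s['clock'],loc(s['tool_pos']),s['force'])
ctrl.grip(.5,30); s=get_state();print(s['finger_gap'],s['force'])
ctrl.grip(.0,50); s=get_state();print(s['clock'],s['finger_gap'],s['grip_force'],loc(s['tool_pos']),s['force'])
d=cams.get_image('scene');x,y=204,160;c=d['color'][y-40:y+40,x-50:x+70]
cv2.imwrite('pics/s2.png',cv2.resize(c,(720,480),interpolation=cv2.INTER_CUBIC))
E
```

```text
False
5.5083 [ 0.5393 -0.2422  0.1746] [ 0.72423641  0.06744301 -0.1871407 ]
0.49956679258842523 [-0.46825578  0.09272836 -0.26815925]
6.2833 0.31349529500244516 48.863704204559326 [ 0.539  -0.242   0.1742] [-0.00810974  0.07902458  3.51560968]
```

View pics/s2.png

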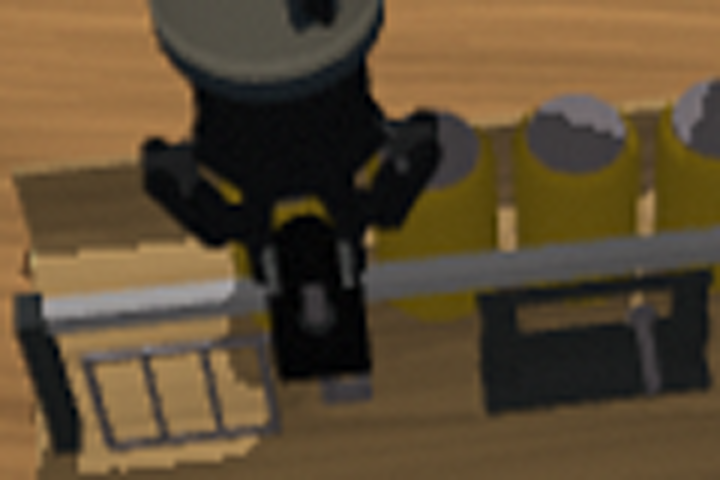

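The fingers hold the knob between the pads (crop (315,255)); the gap reads 26.6 mm for a 28 mm knob. I'll press down 18 mm and check the spring force.

```bash
python3 - <<'E'
from h import *
from rig import ctrl,get_state
def rep(t):
    s=get_state();print(t,round(s['clock'],2),loc(s['tool_pos']),'F xyz-local',loc(s['force']),round(s['finger_gap'],3));return s
print(ctrl.movel(W(.539,-.242,.1562),vel=.03,threshold=13));ctrl.hold(.2);s=rep('pressed')
if 8<s['force'][2]<13:
    print(ctrl.movel(W(.539,-.242+.125,.1562),vel=.05,threshold=5));ctrl.hold(.2);rep('slid')
E
```

```text
False
pressed 7.28 [ 0.5391 -0.2421  0.1565] F xyz-local [-1.9804  0.964   8.4563] 0.315
False
slid 10.12 [ 0.5392 -0.1172  0.1565] F xyz-local [-2.0075 -0.6907 10.0452] 0.313
```

```bash
python3 - <<'E'
from h import *
from rig import ctrl,get_state
def rep(t):
    s=get_state();print(t,round(s['clock'],2),loc(s['tool_pos']),'F',loc(s['force']),round(s['finger_gap'],3));return s
ctrl.movel(W(.539,-.117,.1552),vel=.02);ctrl.hold(.3);rep('deeper')
print(ctrl.movel(W(.539,-.242+.162,.1552),vel=.012,threshold=4));rep('stop');ctrl.hold(.2);rep('held')
E
```

```text
deeper 10.68 [ 0.5392 -0.1172  0.1555] F [-2.8823 -0.388   9.9838] 0.314
True
stop 12.88 [ 0.5393 -0.0873  0.1556] F [-0.912  -2.3088  7.3196] 0.315
held 13.08 [ 0.5393 -0.0874  0.1557] F [-1.9304 -1.3044  7.2192] 0.312
```

```bash
python3 - <<'E'
from h import *
from rig import ctrl,get_state,cams
d=cams.get_image('scene');np.savez('pics/s3.npz',**d)
c=d['color'][135:205,200:300]
cv2.imwrite('pics/s3.png',cv2.resize(c,(800,560),interpolation=cv2.INTER_CUBIC))
P=cloud(d);hsv=cv2.cvtColor(d['color'],cv2.COLOR_BGR2HSV)
for k in range(5):
    ctrl.hold(.1);s=get_state();print(loc(s['force']),loc(s['moment']))
E
```

```text
[-1.6683 -2.1271  7.3168] [-0.3073  0.2575  0.0163]
[-2.077  -1.7297  7.4392] [-0.3303  0.2005  0.0462]
[-1.2414 -2.2416  7.7177] [-0.3265  0.2368  0.016 ]
[-2.0592 -1.4562  7.8746] [-0.3304  0.1872  0.0203]
[-1.8842 -2.2446  7.7441] [-0.3341  0.2521 -0.0432]
```

View pics/s3.png

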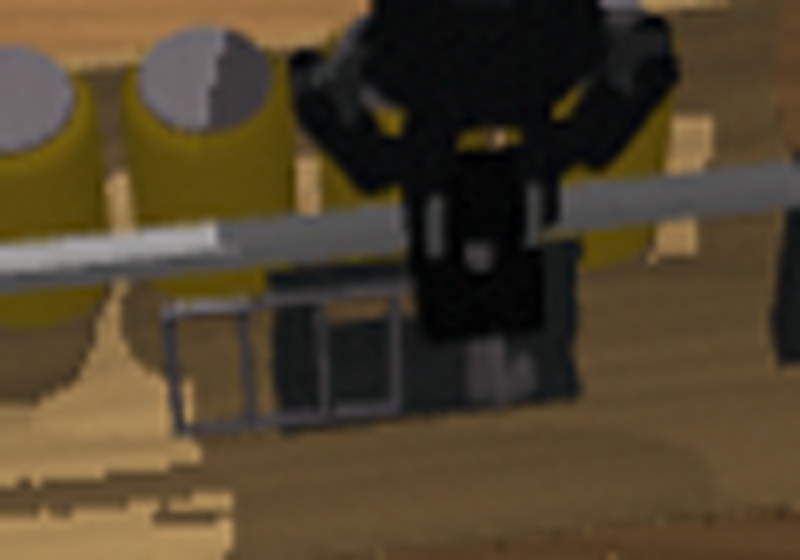

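The pin tip at about crop (500,390) now lies between the hook's shank (480) and lip (530), so the lip has passed under it. I'll back off and probe again to confirm the contact repeats.

```bash
python3 - <<'E'
from h import *
from rig import ctrl,get_state
def rep(t):
    f=[]
    for k in range(4): ctrl.hold(.05);f.append(loc(get_state()['force']))
    s=get_state();print(t,round(s['clock'],2),loc(s['tool_pos']),'F',np.mean(f,0).round(2));return s
ctrl.movel(W(.539,-.0903,.1552),vel=.01);rep('back3')
print(ctrl.movel(W(.539,-.083,.1552),vel=.008,threshold=5));rep('stop')
E
```

```text
back3 14.31 [ 0.5392 -0.0904  0.1555] F [-2.14 -0.06  9.06]
True
stop 15.06 [ 0.5393 -0.0874  0.1556] F [-1.63 -2.48  7.1 ]
```

```bash
python3 - <<'E'
from h import *
from rig import ctrl,get_state
def fz(t):
    f=[]
    for k in range(3): ctrl.hold(.05);f.append(loc(get_state()['force']))
    f=np.mean(f,0);s=get_state();print(t,round(s['clock'],2),loc(s['tool_pos']),'F',f.round(2));return f
ctrl.movel(W(.539,-.0900,.1552),vel=.01);fz('ctr')
ctrl.movel(W(.539,-.0900,.1630),vel=.02,threshold=7);fz('up')
z=.163
while z<.1700:
    z+=.0008;ctrl.movel(W(.539,-.0900,z),vel=.01,threshold=5);f=fz('step')
    if f[2]<2.5 or abs(f[1])>5: break
E
```

```text
ctr 15.65 [ 0.5393 -0.0901  0.1555] F [-1.59 -0.19  9.31]
up 16.34 [ 0.5392 -0.0901  0.1632] F [-1.7  -0.01  7.12]
step 16.74 [ 0.5392 -0.0901  0.164 ] F [-1.56 -0.07  7.52]
step 17.14 [ 0.5392 -0.0901  0.1648] F [-1.11 -0.1   6.57]
step 17.54 [ 0.5392 -0.0901  0.1656] F [-1.46 -0.96  7.06]
step 17.94 [ 0.5392 -0.0901  0.1663] F [-0.87 -0.35  6.13]
step 18.34 [ 0.5392 -0.0901  0.1671] F [-0.42 -0.44  6.1 ]
step 18.74 [ 0.5392 -0.0901  0.1679] F [-0.53 -0.26  5.95]
step 19.14 [ 0.5391 -0.09    0.1685] F [ 1.81 -1.2  -0.24]
```

The hook's floor meets the pin at plunger ≈ 6 mm, and the tool force is about zero there. I'll let go and retreat upward.

```bash
python3 - <<'E'
from h import *
from rig import ctrl,get_state,cams
ctrl.grip(.45);ctrl.grip(1.0);s=get_state();print(s['clock'],s['finger_gap'],s['force'])
ctrl.movel(W(.539,-.0900,.30),vel=.08);ctrl.hold(.3)
p=get_state()['tool_pos'];ctrl.movel([p[0]-.12,p[1],.32],vel=.12);ctrl.hold(.3)
s=get_state();print(s['clock'],s['force'])
d=cams.get_image('scene');P=cloud(d);hsv=cv2.cvtColor(d['color'],cv2.COLOR_BGR2HSV)
M=np.zeros(P.shape[:2],bool);M[140:185,240:280]=1
k=M&(hsv[...,2]<45)&(P[...,2]>.17)&(P[...,2]<.23)
print('knob',k.sum(),loc(P[k].mean(0)),'zmax',np.percentile(P[k][:,2],[50,90,98]))
o=np.load('pics/scene0.npz');po=cloud(dict(o));ho=cv2.cvtColor(o['color'],cv2.COLOR_BGR2HSV);M[:]=0;M[140:185,190:220]=1
k=M&(ho[...,2]<45)&(po[...,2]>.17)&(po[...,2]<.23);print('start',loc(po[k].mean(0)),np.percentile(po[k][:,2],[50,90,98]))
cv2.imwrite('pics/s4.png',cv2.resize(d['color'][135:205,200:300],(800,560),interpolation=cv2.INTER_CUBIC))
E
```

```text
19.9417 1.0018408187111758 [ 0.39863781 -0.31275544  0.48567469]
23.5 [-0.60791072 -0.35028255  0.4719505 ]
knob 101 [ 0.5457 -0.092   0.197 ] zmax [0.19975261 0.20317105 0.20369178]
start [ 0.5458 -0.2426  0.2023] [0.2056042  0.20963429 0.21121779]
```

View pics/s4.png

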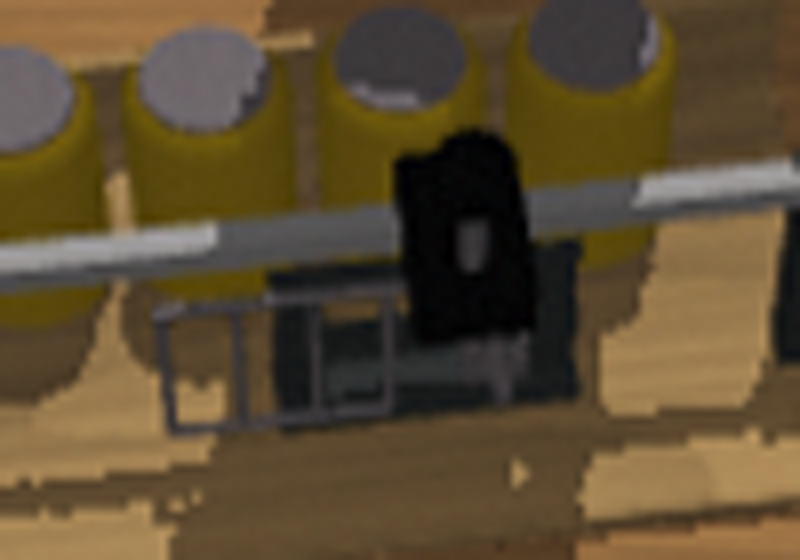

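The knob (crop (470,150)) stands about 6 mm lower than at the start. The hook below the carriage (495,360) holds the pin, and the gripper is clear. I'll hand it in.

```bash
python3 -c "
from rig import workorder
print(workorder.hand_in())"
```

```text
the job is handed in; nothing more can be done
None
```

The guard is closed and the job handed in at about 23.5 s: the hook holds the pin with the knob about 6 mm down, and the gripper is clear; the hand-in returned no verdict.

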